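Pack two pastry rings under a cantilever tray

TASK

Swing the kit box's cantilever tray up and over to the left by its finger tab, put the middle-sized and the smallest pastry ring into the compartment underneath next to the timer that is already there, then bring the tray back over the box and lower it gently until it sits fully home. The timer stays in the compartment, the peeler stays in the tray, and leave the biggest ring and the lemon where they are.

Things in the scene. Friction and masses are not known exactly. Their poses are not given: they have to be found in the camera images.
- kit: Grey open box fixed to the worktop, 150 (x) x 260 (y) x 60 mm high, standing across the worktop. Origin: centre of its underside; x points from its front (the tab side, to the right along the worktop) to its back (left), y to the worktop's front edge, z up. Walls 5 mm, inner floor 5 mm up: a compartment of 140 x 250 x 55 mm. Nothing in it may stand higher than 57 mm when the tray comes down.
- tray_floor (a point): Centre of the inner floor of the aluminium cantilever tray that covers the box: 146 (x) x 258 (y) mm, walls 4 mm; closed, its underside is 62, inner floor 66 and rim 98 mm above the worktop. At kit x = 0, y = 0 when closed. Arms outside both ends (out to y = +-138 mm) keep it level, its axes parallel to the kit's, all through the swing.
- tray_lift (a joint): Arm angle q, rad: 0 tray down, 1.83 fully open (stop). Arms 120 mm long, at q=0 pointing forward and 35 deg up. The tray shifts back (kit +x) 120*(cos35-cos(35+q)) mm and up 120*(sin(35+q)-sin35) mm (q in deg here): at the stop 190 back, 8 up. Stiff damped hinge, 10-20 N at the tab: it stays put where left, and sinks slowly by itself only in the last 0.1 rad to either end.
- tray_tab (a point): Middle of the top edge of the tray's finger tab: an upright plate on the middle of the tray's front wall, 100 mm wide (y), 6 mm thick (x), top 125 mm above the worktop when closed, 27 mm above the tray's rim. At kit x = -70 mm, y = 0 when closed. It can be pushed back from in front, drawn forward from inside the tray, or pressed from the top.
- mid_ring: Middle-sized steel pastry ring, open tube standing on the worktop, 62 mm outside, 40 mm high, 0.06 kg, wall up to 10 mm thick. Origin: centre of its underside. To be packed. It and the smallest ring stand on the worktop before the kit's front, either one nearer the robot.
- small_ring: Smallest steel pastry ring, 49 mm outside, 40 mm high, 0.06 kg, wall up to 9 mm. Origin: centre of its underside. To be packed.
- big_ring: Biggest steel pastry ring, 76 mm outside, 40 mm high, standing to the right of the other two. Origin: centre of its underside. Leave alone.
- timer: Round kitchen timer, 64 mm diameter, 49 mm high, standing loose on the compartment's floor under the tray, at kit y = -90 to -10 mm. A wall shelf, 0.42 m above the worktop, begins about 170 mm from the kit's centre in its -y direction: keep the wrist clear of it. Origin: centre of its underside. Stays in the compartment (may be nudged).
- peeler: Black peeler, 170 x 25 x 18 mm, its own x along its length, lying loose along the rear half of the tray. Origin: centre of its underside. Stays in the tray.
- lemon: Lemon, 71 x 53 x 51 mm, lying just behind the rings, towards the wall. Origin: centre of its underside. Leave alone.

How it is judged:
By the outcome, as a careful person would: the job done as asked, in the order asked, and still so for the second after the job is handed in, with the robot touching nothing.
It also fails if it takes over 72 s, if anything falls off the work surface, if the arm or the gripper's body presses on something with over 40 N, if the wrist force passes 120 N, or if a joint passes its speed limit or range.

ROBOT

A 6-joint arm with a two-finger parallel gripper is mounted at the origin on a cart in front of the work surface, level with it; the furniture and walls round the work are solid. World frame = base frame: x ahead of the robot, y to its left, z up, the work surface at z = 0. Lengths are in m, angles in rad, forces in N, time in s.
With the tool pointing down it reaches from about 0.275 to 1 m from the base axis. Payload 8.4 kg.
Tool frame: the origin (TCP) lies at the very end of the fingers, on their centre line; the grasp point (between the pads) lies 19 mm behind it; z points along the fingers, y is the line along which they close (so a half turn about z gives the same grasp; the last joint's range is limited). The gripper opens to 85 mm and grips with 20 to 120 N. Pads are 22 mm wide; open, the fingers measure 114 mm over their backs; the gripper's body (76 mm by 85 mm) begins 54 mm behind the grasp point. The pads swing forward as they close: fully open they stand 13 mm farther back than shut.
Start: joints at [-1.187, 0.353, 1.633, -0, 1.155, -0.002], TCP at [0.235, -0.579, 0.231] pointing down, gripper open.
Joint ranges: [-2.63, 2.63], [-0.92, 2.1], [0.06, 2.66], [-1.3, 4.44], [0, 2.69], [-3.02, 3.02]. Speed limits (rad/s): [2.22, 2.22, 2.79, 3.14, 3.14, 3.14].

INTERFACE

Orientations are given as [roll, pitch, yaw] about the fixed x, y, z axes, in that order (R = Rz(yaw) Ry(pitch) Rx(roll)).
In Python, from rig import arm gives the robot as it stands. Calls block until the motion is done:
- arm.movep(position, orientation): joint-space move of the TCP to a pose.
- arm.move_l(position, velocity=0.15, ori=None, contact_N=None): straight line of the TCP; ori=None keeps the orientation; velocity is the mean speed in m/s. With contact_N (N) it stops when the force on the tool has changed by that much, and returns True; else False.
- arm.set_joints(angles): joint-space move.
- arm.gripper_to(opening): finger opening in m; the grip force is fixed at half the most; returns when the fingers have stopped.
- arm.hold(seconds).
- arm.inverse_kinematics(position, orientation): joint angles nearest the present ones, or None.
- arm.read_camera(name): name is "side" or "top"; returns (picture, depth): 384x512x3 uint8, blue, green, red; 384x512 float32, m along the optical axis (not along the pixel's ray), 0 where there is no reading.
- arm.camera_params(name): a dict with "intrinsics" (3x3 intrinsics, pixels), "dist_coeffs" ([k1, k2, p1, p2, k3] as OpenCV has them; the pictures are not rectified), "position" and "attitude" of the camera in the world. Camera axes: x right, y up, looking along -z (the intrinsics and any distortion apply to the point x, -y, -z); pixel columns grow to the right and rows downward; lengths in m; the calibration is good to about 2 mm. A picture is of the moment at which its call begins. camera_params takes no time and is no camera call.
A pose or a line that the arm cannot do raises arm.Unreachable and nothing moves.
- arm.close_job(): hands the job in; it is judged then, once.
Trained networks look in the newest picture that a camera, given by its name, has taken for a name from the list of things; names that differ only in an ending like _2 or _b are one class to them, and where a whole thing is asked for, a point or a joint stands for the part that bears it (a point fixed in the world has none). Each returns a list of dicts, best first, with "p" (0 to 1); they miss things now and then, are a little off and sometimes report something else, mostly with a low value. They report only what shows in the picture. A call takes as long as a camera call.
- arm.boxes_of(camera, label): "rect" ([centre column, centre row, width, height] in pixels, round what is visible of it).
- arm.landmark_of(camera, label): "centre" ([column, row] in pixels: a listed point, or the origin of a listed thing).
Readings, each from a call of its own:
- arm.read_time_s(): time.
- arm.read_joint_pos(): joint angles.
- arm.read_joint_vel(): joint speeds.
- arm.read_joint_efforts(): joint torques, N m.
- arm.read_ee_pos(): TCP position.
- arm.read_eef_rot(): TCP orientation.
- arm.read_force(): force on the tool from outside, world axes, zero at the start.
- arm.read_moment(): the same for the moment, N m.
- arm.read_gripper_width(): finger opening in m.
- arm.read_grip_force(): force on a finger pad.
Only numpy, scipy, OpenCV 4.12 (cv2) and the standard library are available. Lean on these libraries where they do the work, as an engineer would, in place of code of your own. Each camera call takes 0.05 s, during which the arm holds its last target. There are 200 camera calls.

## Working session

There is one attempt and no reset: what is moved stays moved. The work goes in short steps, each a Python script; the robot and the scene stay as the last script left them, time stands still between calls to the robot, and variables do not carry over. Pictures are saved under pics/ and viewed, at most 10 in all, crops included, and the job is handed in when it is done.

```bash
mkdir -p pics; ls; cat > h.py <<'E'
import numpy as np, cv2
from scipy.spatial.transform import Rotation as R
from rig import arm
def cam(n):
    p=arm.camera_params(n); K=np.array(p["intrinsics"]);d=np.array(p["dist_coeffs"],float)
    a=np.array(p["attitude"],float)
    M=a if a.shape==(3,3) else (R.from_euler('xyz',a).as_matrix() if a.size==3 else R.from_quat(a).as_matrix())
    return K,d,M,np.array(p["position"])
def ray(n,uv):
    K,d,M,t=cam(n)
    q=cv2.undistortPoints(np.array([[uv]],float),K,d)[0,0]
    return M@np.array([q[0],-q[1],-1.]),t
def at_z(n,uv,z):
    r,t=ray(n,uv); return t+r*(z-t[2])/r[2]
def cloud(n,D):
    K,d,M,t=cam(n)
    v,u=np.mgrid[0:D.shape[0],0:D.shape[1]]
    q=cv2.undistortPoints(np.stack([u,v],-1).reshape(-1,1,2).astype(float),K,d)[:,0]
    c=np.c_[q[:,0],-q[:,1],-np.ones(len(q))]*D.reshape(-1,1)
    return (c@M.T+t).reshape(*D.shape,3)
def proj(n,P):
    K,d,M,t=cam(n); c=(np.atleast_2d(P)-t)@M; c=c*[1,-1,-1]
    return cv2.projectPoints(c,np.zeros(3),np.zeros(3),K,d)[0][:,0]
E
python3 - <<'E'
from h import *
for n in("side","top"):
    I,D=arm.read_camera(n); cv2.imwrite(f"pics/{n}0.png",I); np.save(f"{n}0.npy",D)
    print(n,arm.camera_params(n))
    for l in("kit","tray_floor","tray_tab","mid_ring","small_ring","big_ring","lemon","peeler","timer"):
        b=arm.boxes_of(n,l)[:2]; k=arm.landmark_of(n,l)[:2]
        print(l,[(np.round(x["rect"]),round(x["p"],2)) for x in b],[(np.round(x["centre"],1),round(x["p"],2)) for x in k])
print(arm.read_time_s(),arm.read_eef_rot())
E
```

```text
pics
rig.py
side {'intrinsics': array([[411.04171572,   0.        , 250.90922643],
       [  0.        , 411.04171572, 191.91594944],
       [  0.        ,   0.        ,   1.        ]]), 'dist_coeffs': array([0.0112945, 0.       , 0.       , 0.       , 0.       ]), 'position': array([0.2117761 , 0.44222021, 0.65984346]), 'attitude': array([ 0.89773931, -0.02268912, -2.78988934])}
kit [(array([226., 242., 137., 134.]), 0.73)] [(array([228. , 249.1]), 0.61), (array([213.6, 233.1]), 0.37)]
tray_floor [(array([229., 232., 144., 111.]), 0.83)] [(array([226. , 232.5]), 0.87)]
tray_tab [(array([228., 229., 142., 109.]), 0.65)] [(array([248.9, 191.4]), 0.85), (array([318.8, 186.6]), 0.68)]
mid_ring [(array([268., 197.,  20.,  23.]), 0.7)] [(array([266.9, 204.7]), 0.85), (array([252. , 181.2]), 0.38)]
small_ring [] [(array([303.2, 219.4]), 0.86)]
big_ring [(array([321., 183.,  29.,  28.]), 0.59)] [(array([320.6, 185.5]), 0.73)]
lemon [(array([250., 173.,  22.,  19.]), 0.61)] [(array([252.5, 180.6]), 0.69), (array([320.6, 184.8]), 0.66)]
peeler [(array([213., 232.,  53.,  52.]), 0.6)] [(array(
[... 511 characters left out ...]
ay([220.9, 166.4]), 0.61)]
tray_tab [(array([220., 168., 108., 141.]), 0.84)] [(array([248.8, 175.6]), 0.72)]
mid_ring [(array([306., 181.,  29.,  27.]), 0.47)] [(array([305.7, 184. ]), 0.63)]
small_ring [(array([298., 225.,  21.,  20.]), 0.44)] [(array([295.5, 226.5]), 0.48)]
big_ring [(array([357., 232.,  38.,  28.]), 0.64)] [(array([352.6, 227.4]), 0.67)]
lemon [(array([336., 153.,  28.,  19.]), 0.95), (array([308., 182.,  28.,  27.]), 0.45)] [(array([334.7, 156.2]), 0.82), (array([252.9, 173.9]), 0.39)]
peeler [(array([214., 157.,  41.,  70.]), 0.57), (array([335., 152.,  25.,  20.]), 0.35)] [(array([215. , 158.8]), 0.61)]
timer [] []
1.9 [-3.14156310e+00  2.39225269e-05  3.85820077e-01]
```

View pics/top0.png

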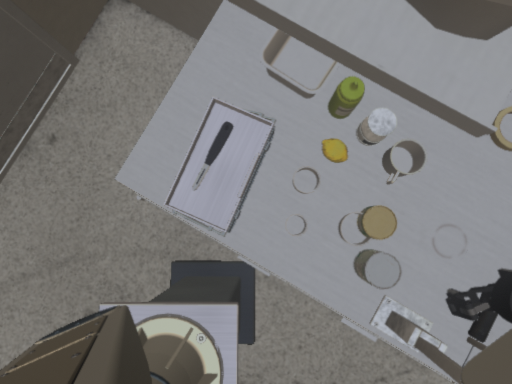

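View pics/side0.png

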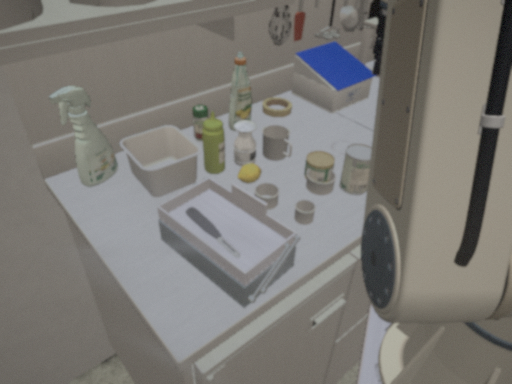

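```bash
cat > fit.py <<'E'
from h import *
def ring(P,guess,r):  # centre from rim points
    m=(np.linalg.norm(P[...,:2]-guess,axis=-1)<r+.03)&(abs(P[...,2]-.04)<.006)
    p=P[m][:,:2]
    if len(p)<5: return None
    (c,rad)=cv2.minEnclosingCircle(p.astype(np.float32)); return c,rad,len(p)
E
python3 - <<'E'
from fit import *
P={n:cloud(n,np.load(n+"0.npy")) for n in("top","side")}
for n,uv,z in (("top",(305.7,184),0),("top",(295.5,226.5),0),("top",(352.6,227.4),0),("top",(334.7,156.2),0),("top",(220.9,166.4),.066),("top",(248.8,175.6),.125),("top",(220.4,173.4),0),
 ("side",(266.9,204.7),0),("side",(303.2,219.4),0),("side",(320.6,185.5),0),("side",(252.5,180.6),0),("side",(226,232.5),.066),("side",(248.9,191.4),.125),("side",(228,249),0)):
    print(n,uv,at_z(n,uv,z).round(4))
for uv,r in(((305.7,184),.031),((295.5,226.5),.0245),((352.6,227.4),.038)):
    g=at_z("top",uv,0)[:2]
    for n in P: print(n,g,ring(P[n],g,r))
Q=P["top"]; g=at_z("top",(220.9,166.4),.066)[:2]
for n in P:
    Q=P[n]
    d=np.linalg.norm(Q[...,:2]-g,axis=-1)<.2
    m=d&(abs(Q[...,2]-.098)<.004); p=Q[m][:,:2]
    print(n,"rim",m.sum(),cv2.minAreaRect(p.astype(np.float32)))
    m=d&(abs(Q[...,2]-.121)<.006); p=Q[m]; print("tab",m.sum(),cv2.minAreaRect(p[:,:2].astype(np.float32)), p[:,2].max() if len(p) else 0)
E
```

```text
top (305.7, 184) [ 0.428  -0.3184  0.    ]
top (295.5, 226.5) [ 0.328  -0.2939  0.    ]
top (352.6, 227.4) [ 0.3267 -0.4268  0.    ]
top (334.7, 156.2) [ 0.4945 -0.3873  0.    ]
top (220.9, 166.4) [ 0.4605 -0.1243  0.066 ]
top (248.8, 175.6) [ 0.4336 -0.1886  0.125 ]
top (220.4, 173.4) [ 0.4526 -0.1162  0.    ]
side (266.9, 204.7) [ 0.4285 -0.3071  0.    ]
side (303.2, 219.4) [ 0.3307 -0.2877  0.    ]
side (320.6, 185.5) [ 0.3211 -0.4341  0.    ]
side (252.5, 180.6) [ 0.4957 -0.3872  0.    ]
side (226, 232.5) [ 0.4573 -0.117   0.066 ]
side (248.9, 191.4) [ 0.4361 -0.192   0.125 ]
side (228, 249) [ 0.4605 -0.1333  0.    ]
top [ 0.42800956 -0.31836146] ((0.4354044198989868, -0.31491416692733765), 0.03093402087688446, 120)
side [ 0.42800956 -0.31836146] ((0.43399935960769653, -0.3158845603466034), 0.03242180496454239, 139)
top [ 0.32800216 -0.29393402] ((0.33265814185142517, -0.2911783456802368), 0.024552907794713974, 98)
side [ 0.32800216 -0.29393402] ((0.3323785662651062, -0.2913433611392975), 0.025392167270183563, 122)
top [ 0.32674313 -0.42676816] ((0.31754958629608154, -0.44610804319381714), 0.05962008610367775, 169)
side [ 0.32674313 -0.42676816] ((0.317669153213501, -0.44771808385849), 0.06122330203652382, 241)
top rim 707 ((0.4630856513977051, -0.12200304865837097), (0.14639058709144592, 0.2747616469860077), 66.69432067871094)
tab 129 ((0.4358621835708618, -0.18639738857746124), (0.006926875561475754, 0.09947559982538223), 66.63853454589844) 0.12697559684315596
side rim 960 ((0.4630250334739685, -0.12216805666685104), (0.14799122512340546, 0.2770204246044159), 66.9141616821289)
tab 208 ((0.43525609374046326, -0.18665266036987305), (0.008546325378119946, 0.0989474505186081), 66.63048553466797) 0.12691114256537306
```

The top view shows the kit at about (220,167) with the peeler in the tray and the tab at (250,175). The mid ring is at (305,181), the small one at (298,225), the big one at (354,229) and the lemon at (336,151). The side view agrees, and depth gives a kit yaw of 66.8°. Next I'll grip the tab and swing it along its arc.

```bash
cat >> h.py <<'E'
YAW=np.radians(66.75); KC=np.array([.463,-.122]); EX=np.array([np.cos(YAW),np.sin(YAW)]); EY=np.array([-EX[1],EX[0]])
O=[np.pi,0,YAW-np.pi/2]
def W(x,y,z): return np.r_[KC+x*EX+y*EY,z]
def K(w): d=np.array(w[:2])-KC; return np.array([d@EX,d@EY])
a0=np.radians(35)
def arc(q): return .12*(np.cos(a0)-np.cos(a0+q)), .12*(np.sin(a0+q)-np.sin(a0))
def swing(base,q0,qs,v=.1,**k):
    "base: TCP at q=0 (kit x,y,z)"
    for q in qs:
        dx,dz=arc(q); c=arm.move_l(W(base[0]+dx,base[1],base[2]+dz),v,**k)
        print(round(q,2),arm.read_force().round(1))
        if c: print("contact");return q
E
python3 - <<'E'
from h import *
tx,ty=K((.4355,-.1865)); print("tab",tx,ty,"rings",K((.4347,-.3154)),K((.3325,-.2913)))
for p in((tx,0,.2),(tx,0,.1),(tx+.19,0,.11),(-.189,-.051,.01),(-.207,.053,.01),(0,.1,.02),(0,.1,.15)):
    q=arm.inverse_kinematics(W(*p),O); print(p,None if q is None else np.round(q,2))
arm.gripper_to(.04)
arm.movep(W(tx,0,.19),O)
arm.move_l(W(tx,0,.101),.12,contact_N=8)
print(arm.read_ee_pos(),arm.read_force())
arm.gripper_to(0)
print("w",arm.read_gripper_width(),arm.read_grip_force(),arm.read_force(),arm.read_ee_pos(),arm.read_time_s())
E
```

```text
tab -0.0701174891051713 -0.0001942204576905211 rings [-0.18886547 -0.05034167] [-0.20706543  0.05307212]
(np.float64(-0.0701174891051713), 0, 0.2) [-0.41  0.15  1.98 -0.    1.01  1.57]
(np.float64(-0.0701174891051713), 0, 0.1) [-0.41  0.3   2.06 -0.    0.78  1.57]
(np.float64(0.11988251089482871), 0, 0.11) [-0.03  0.33  1.98 -0.    0.83  1.95]
(-0.189, -0.051, 0.01) [-0.63  0.53  1.97 -0.    0.64  1.35]
(-0.207, 0.053, 0.01) [-0.72  0.44  2.17 -0.    0.53  1.25]
(0, 0.1, 0.02) [-0.22  0.36  2.29 -0.    0.49  1.75]
(0, 0.1, 0.15) [-0.22  0.08  2.21 -0.    0.86  1.75]
[ 0.43568678 -0.18672861  0.10142971] [ 0.44310093 -0.9640961  -0.11503908]
w 0.004532330235691818 60.12351930141449 [-2.51803165 -4.61317035  3.582697  ] [ 0.43553955 -0.18714808  0.10171125] 5.3333
```

```bash
python3 - <<'E'
from h import *
p=arm.read_ee_pos(); b=(*K(p),p[2])
swing(b,0,np.linspace(0,1.79,12)[1:],.09)
print(arm.read_ee_pos(),K(arm.read_ee_pos()),arm.read_gripper_width(),arm.read_time_s())
arm.gripper_to(.04); arm.move_l(arm.read_ee_pos()+[0,0,.12],.2)
arm.movep(W(-.207,.053,.16),O)   # clear of the box, over the small ring
for n in("top","side"):
    I,D=arm.read_camera(n); cv2.imwrite(f"pics/{n}1.png",I); np.save(f"{n}1.npy",D)
    for l in("timer","peeler","tray_tab","small_ring","mid_ring"):
        print(n,l,[(np.round(x["centre"],1),round(x["p"],2)) for x in arm.landmark_of(n,l)[:2]])
    P=cloud(n,D); k=(P[...,:2]-KC); X=k@EX;Y=k@EY
    m=(abs(X)<.066)&(abs(Y)<.121)&(abs(P[...,2]-.054)<.007)
    if m.sum()>5:
        c,r=cv2.minEnclosingCircle(np.c_[X[m],Y[m]].astype(np.float32)); print("timer",c,r,m.sum())
    m=(X>.08)&(X<.35)&(abs(Y)<.07)&(P[...,2]>.115)&(P[...,2]<.15)
    if m.sum()>5: print("tab",X[m].mean(),Y[m].mean(),P[m][:,2].max(),m.sum())
print(arm.read_time_s())
E
```

```text
0.16 [-1.2 -0.8  0.9]
0.33 [-1.6  0.2  1.3]
0.49 [-2.1 -1.5  3.9]
0.65 [-0.4 -0.5  5.3]
0.81 [-0.9  2.   6.3]
0.98 [-0.1  2.7  4.4]
1.14 [1.9 4.3 2.1]
1.3 [3.2 3.9 1.6]
1.46 [ 4.5  3.6 -0.8]
1.63 [ 4.8  3.9 -0.8]
1.79 [ 5.7  3.8 -3.5]
[ 0.50980786 -0.01524882  0.11339761] [ 0.11655916 -0.00086728] 0.004686048344565135 9.3667
top timer [(array([231.1, 160.2]), 0.72)]
top peeler [(array([134.7, 127.2]), 0.77)]
top tray_tab [(array([164.9, 136.8]), 0.6)]
top small_ring []
top mid_ring []
timer (-0.0028161078225821257, -0.027856837958097458) 0.026656094938516617 426
tab 0.11811660655195451 0.00036111105563529835 0.13774499280111363 262
side timer [(array([214.7, 245.9]), 0.58), (array([131.2, 283. ]), 0.58)]
side peeler [(array([252.9, 181. ]), 0.39)]
side tray_tab [(array([176.1, 236.4]), 0.78)]
side small_ring [(array([301.6, 220.6]), 0.8)]
side mid_ring []
timer (-0.0015481465961784124, -0.02729014679789543) 0.026872141286730766 372
tab 0.12138515594494582 0.00391570806624264 0.13634584115221826 358
12.4167
```

View pics/top1.png

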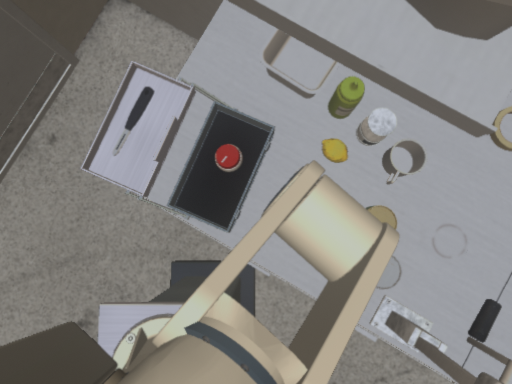

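The tray is open with the peeler in it (about 135,122) and the timer is at (229,157), which is kit (-2,-27) mm. I'll pack the small ring first at kit (24,40), then the mid ring at (-15,87).

```bash
cat >> h.py <<'E'
def pack(src,dst,wid,rel):
    arm.gripper_to(min(wid+.02,.085))
    arm.movep(np.r_[src,.10],O)
    arm.move_l(np.r_[src,.010],.12,contact_N=8)
    arm.gripper_to(wid-.012)
    w=arm.read_gripper_width(); print("grip",w,arm.read_grip_force(),arm.read_ee_pos())
    if w<wid-.008: print("MISSED"); return False
    arm.move_l(np.r_[src,.14],.2)
    arm.move_l(W(*dst,.14),.25)
    print("w",arm.read_gripper_width())
    arm.move_l(W(*dst,.04),.2)
    print("c",arm.move_l(W(*dst,.0135),.05,contact_N=6),arm.read_ee_pos()[2])
    arm.gripper_to(rel); arm.move_l(W(*dst,.14),.2)
    print(arm.read_force().round(1),arm.read_time_s()); return True
E
python3 - <<'E'
from h import *
if pack((.3325,-.2913),(.024,.040),.049,.056):
    pass
E
```

```text
grip 0.04696309372127494 59.56819859216921 [ 0.33303275 -0.29178755  0.01111393]
w 0.046839906748242864
c True 0.01612411512148647
[-0.6 -0.1 -0.6] 18.4417
```

```bash
python3 - <<'E'
from h import *
pack((.4347,-.3154),(-.015,.087),.062,.069)
arm.gripper_to(.04)
arm.movep(W(-.10,-.02,.27),O)
arm.movep(W(-.25,.0,.24),O)
for n in("top","side"):
    I,D=arm.read_camera(n); cv2.imwrite(f"pics/{n}2.png",I[100:300,60:360] if n=="side" else I[60:260,60:360])
    P=cloud(n,D); k=(P[...,:2]-KC); X=k@EX;Y=k@EY
    for c,z,r in(((.024,.04),.045,.03),((-.015,.087),.045,.036),((-.002,-.0275),.054,.04)):
        m=(np.hypot(X-c[0],Y-c[1])<r)&(abs(P[...,2]-z)<.007)
        print(n,m.sum(),cv2.minEnclosingCircle(np.c_[X[m],Y[m]].astype(np.float32)) if m.sum()>3 else 0)
    m=(abs(X)<.065)&(abs(Y)<.12); print("max z",P[m][:,2].max())
    m=(X>.08)&(X<.35)&(abs(Y)<.07)&(P[...,2]>.115)&(P[...,2]<.15)
    print("tab",X[m].mean(),Y[m].mean(),P[m][:,2].max(),m.sum())
print(arm.read_time_s())
E
python3 -c "
import cv2,numpy as np
cv2.imwrite('pics/c2.png',np.vstack([cv2.resize(cv2.imread(f'pics/{n}2.png'),None,fx=1.5,fy=1.5) for n in('top','side')]))"
```

```text
grip 0.05948022765032369 62.212358666583896 [ 0.43522184 -0.31585392  0.01135661]
w 0.05966478823218127
c True 0.016370130644296793
[-0.2 -0.  -0.5] 25.0083
top 100 ((0.023092158138751984, 0.04281415417790413), 0.027362821623682976)
top 123 ((-0.01400920283049345, 0.0866202637553215), 0.03105788305401802)
top 429 ((-0.0028172219172120094, -0.02794767916202545), 0.026699872687458992)
max z 0.0583350634447497
tab 0.1180992204097481 0.00043517948608241293 0.1384935189676838 258
side 163 ((0.023392511531710625, 0.04047469049692154), 0.025637200102210045)
side 189 ((-0.014089895412325859, 0.08674129098653793), 0.03175076097249985)
side 374 ((-0.0017997847171500325, -0.02851524017751217), 0.02720530703663826)
max z 0.05708464305188021
tab 0.12139300663807455 0.003545042420026334 0.1373379107718825 360
26.9417
```

View pics/c2.png

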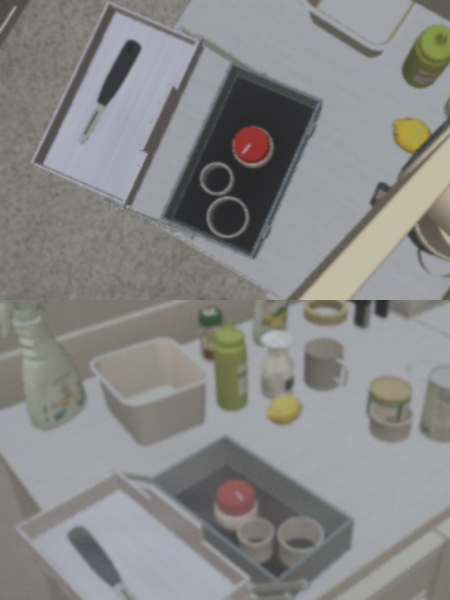

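Both rings stand flat beside the timer, at crop pixels (217,179) and (228,217) with the timer at (253,145). The peeler is still in the tray and the lemon hasn't moved. Next I'll close the tray along the same arc.

```bash
python3 - <<'E'
from h import *
b=(*K((.43554,-.18715)),.1017); q0=1.805; dx,dz=arc(q0)
g=W(b[0]+dx,b[1],b[2]+dz)
arm.movep(np.r_[g[:2],.24],O); 
print(arm.move_l(g,.12,contact_N=8),arm.read_ee_pos(),g)
arm.gripper_to(0); print(arm.read_gripper_width(),arm.read_force().round(1))
swing(b,0,np.linspace(1.805,.12,12)[1:],.08)
swing(b,0,[.08,.04,.0],.02)
print(arm.read_ee_pos(),arm.read_time_s())
arm.gripper_to(.03); arm.hold(.3)
arm.move_l(arm.read_ee_pos()+[0,0,.06],.15); arm.gripper_to(0)
I,D=arm.read_camera("top"); P=cloud("top",D)
m=(np.linalg.norm(P[...,:2]-KC,axis=-1)<.2)&(abs(P[...,2]-.098)<.006); p=P[m]
print(cv2.minAreaRect(p[:,:2].astype(np.float32)),np.median(p[:,2]))
print(arm.read_ee_pos(),arm.read_force().round(1),arm.read_time_s())
E
```

```text
False [ 0.5102883  -0.01441758  0.11310705] [ 0.50977564 -0.01436188  0.1125124 ]
0.004377461032030578 [1.4 8.3 5.5]
1.65 [-0.8 10.5 10.3]
1.5 [-2.6 11.  15.3]
1.35 [-4.9 10.2 19.6]
1.19 [-7.   7.8 25.3]
1.04 [-10.4   4.1  30.1]
0.89 [-12.2  -0.9  32.4]
0.73 [-13.1  -5.9  29.7]
0.58 [-13.5 -10.9  23.9]
0.43 [-10.9 -12.2  16.6]
0.27 [-10.  -14.7  10.7]
0.12 [ -7.4 -13.4   5.1]
0.08 [ -8.1 -13.    5.6]
0.04 [ -6.6 -12.    4.5]
0.0 [-10.9   3.7  35.6]
[ 0.4355713  -0.18734994  0.10428014] 35.325
((0.3888205885887146, -0.0902661457657814), (0.14537543058395386, 0.11389293521642685), 66.59068298339844) 0.09802004820431942
[ 0.43532626 -0.18705344  0.1612219 ] [ 0.7  0.6 -0.5] 36.9917
```

```bash
python3 - <<'E'
from h import *
print(arm.move_l(W(-.07,0,.118),.03,contact_N=12),arm.read_ee_pos(),arm.read_force().round(1))
arm.hold(.3)
arm.move_l(W(-.07,0,.25),.2); arm.movep(W(-.28,.0,.25),O)
D0={n:np.load(n+"0.npy") for n in("top","side")}
for n in("top","side"):
    I,D=arm.read_camera(n); cv2.imwrite(f"pics/{n}3.png",I)
    for d in(D0[n],D):
        P=cloud(n,d); k=P[...,:2]-KC; X=k@EX;Y=k@EY; Z=P[...,2]
        f=(abs(X)<.06)&(abs(Y)<.12)&(abs(Z-.066)<.006)
        t=(abs(X+.07)<.012)&(abs(Y)<.045)&(Z>.112)&(Z<.14)
        r=(X>.066)&(X<.076)&(abs(Y)<.12)&(abs(Z-.1)<.01)
        print(n,"floor",np.median(Z[f]).round(4),"tab x,ztop",X[t].mean().round(4),np.percentile(Z[t],90).round(4),"rear rim",np.median(Z[r]).round(4))
    for l in("peeler","lemon","mid_ring","small_ring","big_ring"): print(l,[(np.round(x["centre"],1),round(x["p"],2)) for x in arm.landmark_of(n,l)[:1]])
print(arm.read_time_s())
E
```

```text
True [ 0.4353712  -0.18645937  0.12277797] [-2.6  0.3 11.4]
top floor 0.0671 tab x,ztop -0.0703 0.128 rear rim 0.098
top floor 0.067 tab x,ztop -0.0703 0.1279 rear rim 0.0978
peeler [(array([212.6, 158.7]), 0.62)]
lemon [(array([332.2, 154. ]), 0.76)]
mid_ring [(array([331.5, 154.6]), 0.74)]
small_ring []
big_ring [(array([353.9, 228. ]), 0.41)]
side floor 0.0672 tab x,ztop -0.0685 0.1266 rear rim 0.097
side floor 0.0672 tab x,ztop -0.0684 0.1265 rear rim 0.097
peeler [(array([212.4, 232.3]), 0.56)]
lemon [(array([251.3, 181.9]), 0.76)]
mid_ring []
small_ring [(array([215., 233.]), 0.6)]
big_ring [(array([320.6, 184.4]), 0.67)]
40.7167
```

View pics/side3.png

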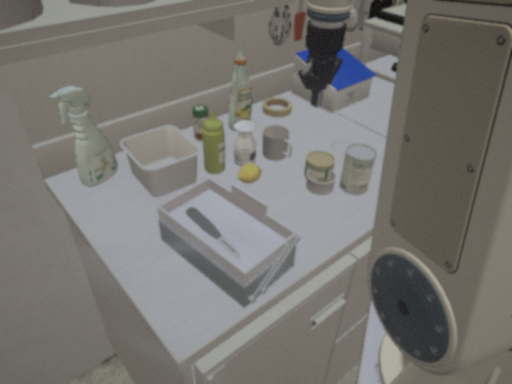

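The side view shows the tray closed at its starting height (about 228,235), with the peeler in it. The lemon (250,173) and the biggest ring (320,183) are where they started.

```bash
python3 -c "
from rig import arm
print(arm.close_job())"
```

```text
the job is handed in; nothing more can be done
None
```

The job is handed in at about 41 s: both rings are in the compartment beside the timer, the tray is fully home with the peeler in it, and the biggest ring and the lemon were left where they stood.

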